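# Load a test tile into the spring-clip jig

## Task

Load the fired clay test tile into the decorating jig: with one fingertip hold the spring clip's long steel tail down so that its bar rises, and with the other fingertip push the tile along its channel, under the bar, until it is fully home against the wooden end stop. Then let the clip go so that it closes on the tile, and take the hand clear. The tile is only pushed, never lifted or tipped; leave the other things on the table where they are.

Things in the scene. Friction and masses are not known exactly. Their poses are not given: they have to be found in the camera images.
- jig: The jig: plywood board fixed to the table, 18 mm thick, top 18 mm above the table. +x is the way the tile is pushed (roughly away from the robot), +y left, z up. The board spans x -130 to 110, y -155 to 85 mm from the origin, which lies at table height. Tile channel: along x, centre line y = -42 mm, 66 mm wide, between two wooden rails 8 mm high from x = -70 to 80 mm.
- stop (a point): Foot of the end stop, on the board's top, at the channel's centre line: jig x = 80, y = -42 mm. The stop is a wooden block 16 mm high across the channel's far end; the tile is home with its front edge against this face, its centre at jig x = 45 mm.
- hinge (a point): Middle of the clip's hinge line, which runs along jig x at y = 3 mm, 20 mm above the board's top, between two steel posts 26 mm high at jig x = -86 and 85 mm. It lies between the tail (left) and the channel (right); the two fingers straddle it.
- bar (a point): Centre of the clip's jaw: a round steel bar, 10 mm diameter, 34 mm long along jig x (45 to 79 mm), above the channel at about jig y = -35 mm. Closed, its underside is 8 mm above the board and its end blocks the 16 mm tile; fully pressed, about 23 mm. It rises as the tail goes down.
- clip (a joint): Spring clip's angle about its hinge, rad: 0 = closed with nothing under it, growing as the tail is pressed and the bar rises, 0.4 = fully pressed (hard stop). The bar clears the tile above about 0.21 and reads about 0.21 when resting on it; 0.3 to 0.4 is right while pushing. It springs shut when let go. At mid-tail the press takes about 3 N at first, 9 N at full travel.
- tail (a point): Centre of the top of the clip's tail: flat steel plate 124 mm long (jig x -90 to 34) and 40 mm wide (jig y about 25 to 65 mm). Closed, it slopes up to the left by 0.4 rad, this point about 22 mm above the board; fully pressed it is level, its top 5 mm above the board, lower than the tile's top. A fingertip can slide along it in x while holding it down, at one height all along.
- tile: Test tile of fired clay, 70 (x) by 60 (y) by 16 mm thick, about 120 g, loose, flat in the channel on the board, near edge free. Origin: centre of its underside, 18 mm above the table; x axis along the channel within 2 degrees. It starts with its front edge 8 to 40 mm short of the bar.
- bowl: Bystander: white bowl, 116 mm wide, 55 mm high, right of the jig. Origin: centre of its underside.
- pinch_pot: Bystander: small clay pot, 72 mm wide, 45 mm high. Origin: centre of its underside.
- jar: Bystander: jar with lid, 56 mm wide, 75 mm high. Origin: centre of its underside.
- stick: Bystander: wooden thickness strip 200 x 12 x 8 mm on the table left of the jig. Origin: centre of its underside.
- brush: Bystander: brush about 170 mm long lying on the table beyond the jig.
- cone: Bystander: white ceramic stub, 28 mm wide, 32 mm high, standing on the jig's board right of the channel. Origin: centre of its underside.
- disc: Bystander: round clay disc, 64 mm wide, 12 mm high, right of the jig. Origin: centre of its underside.
Things that resemble listed ones, but are neither listed nor needed, are in the scene too. What is shaped like the tile but green or yellow is not meant.

How it is judged (in metres and radians):
On the way, in this order (a step that is already met when the one before it is completed fails the run):
1. the clip's tail is held down by a finger (clip joint above 0.25 rad, bar clear of the tile) with the tile not yet home (value of joint clip above 0.25 rad and contact force between the fingers and jig above 1 N and x of tile in the frame of jig below 0.035 m), for 0.2 s.
2. the tile is pushed home to within 3 mm of the stop while a finger still holds the clip down (joint above 0.225 rad) (x of tile in the frame of jig between 0.042 and 0.0475 m and y of tile in the frame of jig between -0.048 and -0.036 m and z of tile in the frame of jig below 0.021 m and angle between tile's own z axis and vertical below 0.06 rad and value of joint clip above 0.225 rad and contact force between the fingers and jig above 1 N), for 0.05 s.
At the end, for the whole second after the job is handed in: The tile lies flat in the channel within 3 mm of the end stop, at rest, with the released clip's bar resting on it (clip joint between 0.17 and 0.25 rad) (x of tile in the frame of jig between 0.042 and 0.0475 m and y of tile in the frame of jig between -0.048 and -0.036 m and z of tile in the frame of jig below 0.021 m and angle between tile's own z axis and vertical below 0.06 rad and value of joint clip between 0.17 and 0.25 rad and linear speed of tile below 0.02 m/s); the robot touches nothing.
It fails at once if the tile is lifted more than 8 mm off the board or tipped more than 0.2 rad (z of tile in the frame of jig above 0.026 m or angle between tile's own z axis and vertical above 0.2 rad).
It fails at once if a bystander is moved by more than 20 mm (distance of any of bowl, pinch_pot, jar, stick, brush, cone, disc from where it was at the start of the episode above 0.02 m).
It also fails if it takes over 40 s, if anything falls off the work surface, if the arm or the gripper's body presses on something with over 40 N, if the wrist force passes 120 N, or if a joint passes its speed limit or range.

## Robot

A 7-joint arm with a two-finger parallel gripper is mounted at the origin on the work surface. World frame = base frame: x ahead of the robot, y to its left, z up, the work surface at z = 0. Lengths are in mm, angles in degrees, forces in N, time in s.
With the tool pointing down it reaches from about 400 to 850 mm from the base axis. Payload 10.4 kg.
Tool frame: the origin (TCP) lies between the finger pads; the fingertips stand 11 mm ahead of it and the grasp point (between the pads) lies 8 mm behind it; z points along the fingers, y is the line along which they close (so a half turn about z gives the same grasp; the last joint's range is limited). The gripper opens to 87 mm and grips with 3 to 60 N. Pads are 19 mm wide; open, the fingers measure 117 mm over their backs; the gripper's body (75 mm by 190 mm) begins 51 mm behind the grasp point.
Start: joints at [-64.836, 19.034, -3.707, 83.658, 1.238, 77.344, -5.071], TCP at [278.466, 559.56, 233.576] pointing down, gripper open.
Joint ranges: [-148.97, 148.97], [-28.65, 121.19], [-84.17, 76.75], [9.2, 138.47], [-72.65, 252.65], [3.7, 117.97], [-149.18, 149.18]. Speed limits (degrees/s): [127.2, 127.2, 159.86, 159.86, 180, 180, 180].

## Interface

Orientations are given as a 3x3 rotation matrix whose columns are the frame's x, y, z axes.
In Python, from cell import ctrl gives the robot as it stands.
- The arm moves only by the tool play_rows, never from a script. Its argument "commands" is a list of rows, each an object of numbers: "claw": the closure in counts, from 0 (fully open) to 255 (shut); "tx", "ty", "tz": the shift along the tool's x, y, z in cm; "twist": the turn about the tool's z in rad. A call has 1 to 20 rows; each row is the pose to reach, as a shift and turn from the pose commanded when the call began, along the tool's axes at that moment; what a row does not reach only later rows make up. A row lasts 1/8 s, in which the tool goes at most 62.5 mm and 10.7 degrees, less where a joint would pass 70% of its speed; a pose out of reach is approached as far as the arm can. A call with a gripper value outside its range is refused whole. The fingers move at their own pace and stop on an object; the grip force is fixed at half the most. Time passes only in rows, so rows that repeat a pose let the fingers close. It gives the time, the measured TCP pose, the force, the opening and the grip force at its end, in the units of the state.
- ctrl.get_state(): the state, without advancing time (a new reading comes with each control period).
- ctrl.read_camera(name): name is "scene" or "top" or "wrist"; returns a dict with "pixels" (420x560x3 uint8, red, green, blue), "fx", "fy", "cx", "cy" (pixels), "pose" (4x4, takes a point from camera to world coordinates). Camera axes: x right, y down, z forward; pixel columns grow to the right and rows downward; lengths in mm; the calibration is good to about 2 mm. The wrist camera is an equidistant fisheye: a pixel r from the principal point sees the ray r / f radians off the axis. A picture is of the moment at which its call begins. There is no depth.
- ctrl.close_job(): hands the job in; it is judged then, once.
The state is a dict: "t": time; "joint_pos": joint angles; "qvel": joint speeds; "joint_torque": joint torques, N m; "tool_pos": TCP position; "eef_rot": TCP orientation; "wrist_force": force on the tool from outside, world axes, zero at the start; "ft_torque": the same for the moment, N m; "width": finger opening in mm; "grip_force": force on a finger pad.
Only numpy, scipy, OpenCV 4.12 (cv2) and the standard library are available. Lean on these libraries where they do the work, as an engineer would, in place of code of your own. Each camera call takes 0.05 s, during which the arm holds its last target. There are 200 camera calls.

## Working session

There is one attempt and no reset: what is moved stays moved. The work goes in short steps, Python scripts to look and compute and a tool call to move; the robot and the scene stay as the last step left them, time stands still between calls to the robot, and variables do not carry over. Pictures are saved under pics/ and viewed, at most 10 in all, crops included, and the job is handed in when it is done.

Besides the shell and the picture viewer there is one more tool, called after "Request:" as name(argument=value, ...), one argument or row to a line, values as JSON. play_rows: Moves the arm, as the interface text tells. Its arguments: {"type":"object","properties":{"commands":{"type":"array"}},"required":["commands"]}

```bash
mkdir -p pics; ls; python3 - <<'E'
from cell import ctrl
import cv2,numpy as np
s=ctrl.get_state()
for k,v in s.items(): print(k,np.round(v,2).tolist())
for n in ("scene","top"):
    c=ctrl.read_camera(n)
    cv2.imwrite(f"pics/{n}0.png",c["pixels"][:,:,::-1])
    print(n,c["fx"],c["fy"],c["cx"],c["cy"],np.round(c["pose"],4).tolist())
E
```

```text
pics
t 0.0
joint_pos [-64.84, 19.07, -3.71, 83.71, 1.24, 77.34, -5.07]
qvel [0.04, 0.03, 0.06, -0.02, -0.01, -0.03, -0.1]
joint_torque [-0.0, -62.32, 0.02, -38.99, -0.06, 0.04, 0.0]
tool_pos [278.29, 559.2, 232.77]
eef_rot [[-0.9, 0.45, -0.0], [0.45, 0.9, -0.0], [-0.0, -0.0, -1.0]]
wrist_force [0.51, 0.1, -0.37]
ft_torque [-0.05, -0.0, 0.01]
grip_force 0.0
width 86.76
scene 465.94715778244245 465.94715778244245 269.68832641956976 217.57397195670464 [[-0.6305, 0.5116, -0.5837, 1046.9332], [0.776, 0.3987, -0.4888, 398.1059], [-0.0173, -0.7611, -0.6484, 596.9649], [0.0, 0.0, 0.0, 1.0]]
top 513.8863407894075 513.8863407894075 273.1234944991786 209.67843967763181 [[-0.0142, -0.9933, 0.115, 451.3156], [-0.9999, 0.0141, -0.0024, 19.2941], [0.0008, -0.115, -0.9934, 1254.3724], [0.0, 0.0, 0.0, 1.0]]
```

View pics/top0.png

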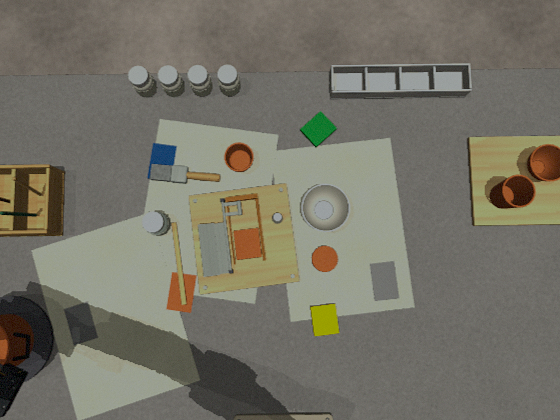

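View pics/scene0.png

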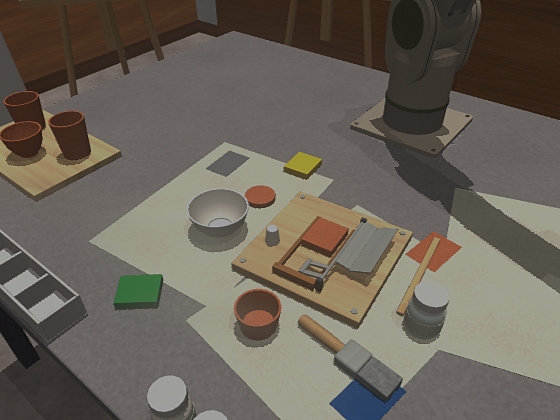

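The top view shows the jig, yawed about 6°, with board corners near (189,195), (288,183), (299,283) and (200,294). The orange tile is at (248,244), the tail plate at (213,248) and the bar at (233,210). The scene view agrees: tile at (325,235), tail at (365,248), bar at (315,268). Next I measure the board corners and tile in both views.

```bash
cat > h.py <<'E'
import cv2,numpy as np
from cell import ctrl
def ray(c,px,z):
    d=c["pose"][:3,:3]@np.array([(px[0]-c["cx"])/c["fx"],(px[1]-c["cy"])/c["fy"],1]); o=c["pose"][:3,3]
    return (o+d*(z-o[2])/d[2])
def big(m,seed):
    n,l,st,ce=cv2.connectedComponentsWithStats(m.astype(np.uint8)); 
    return (l==l[seed[1],seed[0]]).astype(np.uint8)
def hull4(m):
    cs,_=cv2.findContours(m,cv2.RETR_EXTERNAL,cv2.CHAIN_APPROX_NONE)
    h=cv2.convexHull(max(cs,key=cv2.contourArea))
    return cv2.approxPolyN(h,4,ensure_convex=True).reshape(-1,2)
E
python3 - <<'E'
from h import *
for n,bs,ts in (("top",(270,275),(248,244)),("scene",(275,215),(325,232))):
    c=ctrl.read_camera(n); p=c["pixels"]; hsv=cv2.cvtColor(p,cv2.COLOR_RGB2HSV)
    H,S,V=cv2.split(hsv); print(n,hsv[bs[1],bs[0]],hsv[ts[1],ts[0]])
    b=big((H>10)&(H<28)&(S>75)&(V>60),bs); q=hull4(b)
    print("board",q.tolist()); w=np.array([ray(c,x,18)[:2] for x in q]); print(w.round(1).tolist(), np.linalg.norm(w-np.roll(w,1,0),axis=1).round(1), w.mean(0).round(1))
    t=big((H<9)&(S>150)&(V>90),ts); q=hull4(t); print("tile",q.tolist(),int(t.sum()))
    w=np.array([ray(c,x,34)[:2] for x in q]); print(w.round(1).tolist(), np.linalg.norm(w-np.roll(w,1,0),axis=1).round(1), w.mean(0).round(1))
    x0,y0=(175,170) if n=="top" else (225,185)
    cv2.imwrite(f"pics/{n}1.png",cv2.resize(p[y0:y0+135,x0:x0+195][:,:,::-1],None,fx=4,fy=4,interpolation=cv2.INTER_CUBIC))
E
```

```text
top [ 27  86 155] [ 11 199 151]
board [[299, 281], [200, 294], [188, 195], [286, 183]]
[[422.4, -42.9], [395.2, 192.9], [633.2, 222.6], [659.4, -16.0]] [238.5 237.4 239.9 240. ] [527.6  89.1]
tile [[559, 0], [559, 419], [0, 419], [0, 0]] 235175
[[1112.2, -708.8], [102.1, -629.7], [120.6, 646.4], [1131.6, 693.7]] [1402.7 1013.2 1276.2 1012.2] [6.166e+02 4.000e-01]
scene [ 28  27 162] [  9 155 148]
board [[559, 0], [559, 419], [0, 419], [0, 0]]
[[-1266.8, 30.1], [605.2, 495.0], [1048.4, -60.0], [110.6, -1901.6]] [2372.5 1928.9  710.3 2066.6] [ 124.3 -359.1]
tile [[559, 0], [559, 419], [0, 419], [0, 0]] 234658
[[-1202.9, 40.2], [617.4, 492.3], [1048.4, -47.4], [136.5, -1838.1]] [2307.  1875.6  690.7 2009.5] [ 149.8 -338.2]
```

View pics/top1.png

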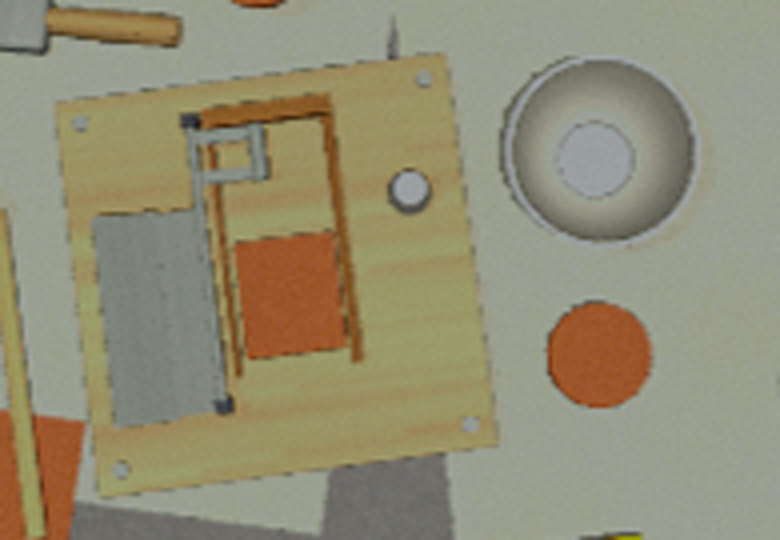

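The crop shows the tile with corners near (235,240), (332,232), (346,348) and (247,358). The tail spans crop y 210–425, the posts are at (190,120) and (223,406), and the bar is at (260,152). Nothing stands in the way.

```bash
python3 - <<'E'
from h import *
c=ctrl.read_camera("top"); a=np.radians(6.6); O=np.array([533.5,125.0]); R=np.array([[np.cos(a),-np.sin(a)],[np.sin(a),np.cos(a)]])
for nm,q,z in (("tile",[(235,240),(332,232),(346,348),(247,358)],34),("post",[(190,120),(223,406)],44),("tail",[(92,216),(112,425)],50),("bar",[(266,124),(269,180)],31),("stop foot",[(330,112)],26)):
    for u in q:
        w=ray(c,((u[0]+.5)/4-.5+175,(u[1]+.5)/4-.5+170),z)[:2]; print(nm,w.round(1),"jig",(R.T@(w-O)).round(1))
w=ray(c,(155,217),75)[:2]; print("jar",w,R.T@(w-O))
# goal: TCP above jig x=-85,y=1.5
s=ctrl.get_state(); T=s["eef_rot"]
for j in ((-85,1.5),):
    g=O+R@np.array(j); print(g, "tool shift cm",(T.T@np.array([*(g-s["tool_pos"][:2]),0]))/10)
ty=T[:2,1]; yj=R[:,1]; print("twist",-(np.arctan2(yj[1],yj[0])-np.arctan2(ty[1],ty[0])))
E
```

```text
tile [546.1 111.6] jig [ 11.  -14.8]
tile [550.1  53.8] jig [  8.3 -72.6]
tile [481.2  46.3] jig [-61.  -72.2]
tile [476.1 104.9] jig [-59.3 -13.4]
post [617.2 137.2] jig [84.5  2.5]
post [448.2 118.4] jig [-85.5   3.2]
tail [560.2 194.4] jig [34.5 65.8]
tail [438.2 182.4] jig [-88.1  68. ]
bar [615.9  92.8] jig [ 78.1 -41.4]
bar [582.1  91.3] jig [ 44.4 -39.1]
stop foot [623.3  54.5] jig [ 81.1 -80.4]
jar [574.68146227 289.05498143] [ 59.76455515 158.23447068]
[448.8909092  116.72040136] tool shift cm [-3.49866211e+01 -3.20361673e+01  2.22256558e-02]
twist -0.5769432485395292
```

Request:
play_rows(
  commands=[
    {"claw": 44,"tx": -2,"ty": -2,"twist": -0.04},
    {"claw": 44,"tx": -5,"ty": -5,"twist": -0.1},
    {"claw": 44,"tx": -9,"ty": -8,"twist": -0.16},
    {"claw": 44,"tx": -13,"ty": -11.5,"twist": -0.22},
    {"claw": 44,"tx": -17,"ty": -15,"twist": -0.28},
    {"claw": 44,"tx": -21,"ty": -18.5,"twist": -0.34},
    {"claw": 44,"tx": -25,"ty": -22,"twist": -0.4},
    {"claw": 44,"tx": -29,"ty": -25.5,"twist": -0.46},
    {"claw": 44,"tx": -32,"ty": -28.5,"twist": -0.52},
    {"claw": 44,"tx": -34.5,"ty": -30.5,"twist": -0.56},
    {"claw": 44,"tx": -35.66,"ty": -31.6,"twist": -0.577},
    {"claw": 44,"tx": -35.66,"ty": -31.6,"tz": 3,"twist": -0.577},
    {"claw": 44,"tx": -35.66,"ty": -31.6,"tz": 7,"twist": -0.577},
    {"claw": 44,"tx": -35.66,"ty": -31.6,"tz": 10,"twist": -0.577},
    {"claw": 44,"tx": -35.66,"ty": -31.6,"tz": 11,"twist": -0.577},
    {"claw": 44,"tx": -35.66,"ty": -31.6,"tz": 11,"twist": -0.577},
    {"claw": 44,"tx": -35.66,"ty": -31.6,"tz": 11,"twist": -0.577},
    {"claw": 44,"tx": -35.66,"ty": -31.6,"tz": 11,"twist": -0.577},
  ],
)

```text
invalid input at $.commands[0]: expected keys claw, tx, ty, tz, twist
```

Request:
play_rows(
  commands=[
    {"claw": 44,"tx": -2,"ty": -2,"tz": 0,"twist": -0.04},
    {"claw": 44,"tx": -5,"ty": -5,"tz": 0,"twist": -0.1},
    {"claw": 44,"tx": -9,"ty": -8,"tz": 0,"twist": -0.16},
    {"claw": 44,"tx": -13,"ty": -11.5,"tz": 0,"twist": -0.22},
    {"claw": 44,"tx": -17,"ty": -15,"tz": 0,"twist": -0.28},
    {"claw": 44,"tx": -21,"ty": -18.5,"tz": 0,"twist": -0.34},
    {"claw": 44,"tx": -25,"ty": -22,"tz": 0,"twist": -0.4},
    {"claw": 44,"tx": -29,"ty": -25.5,"tz": 0,"twist": -0.46},
    {"claw": 44,"tx": -32,"ty": -28.5,"tz": 0,"twist": -0.52},
    {"claw": 44,"tx": -34.5,"ty": -30.5,"tz": 0,"twist": -0.56},
    {"claw": 44,"tx": -35.66,"ty": -31.6,"tz": 0,"twist": -0.577},
    {"claw": 44,"tx": -35.66,"ty": -31.6,"tz": 3,"twist": -0.577},
    {"claw": 44,"tx": -35.66,"ty": -31.6,"tz": 7,"twist": -0.577},
    {"claw": 44,"tx": -35.66,"ty": -31.6,"tz": 10,"twist": -0.577},
    {"claw": 44,"tx": -35.66,"ty": -31.6,"tz": 11,"twist": -0.577},
    {"claw": 44,"tx": -35.66,"ty": -31.6,"tz": 11,"twist": -0.577},
    {"claw": 44,"tx": -35.66,"ty": -31.6,"tz": 11,"twist": -0.577},
    {"claw": 44,"tx": -35.66,"ty": -31.6,"tz": 11,"twist": -0.577},
  ],
)

```text
t: 2.5
tool_pos: [457.5, 118.0, 124.5]
eef_rot: [[-0.993, -0.115, 0.002], [-0.115, 0.993, 0.001], [-0.002, 0.001, -1.0]]
wrist_force: [-0.9, 0.6, 0.8]
width: 72.0
grip_force: 0.0
```

```bash
python3 - <<'E'
from h import *
c=ctrl.read_camera("wrist"); print(c["fx"],c["cx"],c["cy"],np.round(c["pose"],3).tolist())
cv2.imwrite("pics/w1.png",c["pixels"][:,:,::-1])
a=np.radians(6.6); O=np.array([533.5,125.0]); R=np.array([[np.cos(a),-np.sin(a)],[np.sin(a),np.cos(a)]])
s=ctrl.get_state(); print(s["tool_pos"],R.T@(s["tool_pos"][:2]-O))
P=np.linalg.inv(c["pose"])
for nm,j,z in (("tile rear L",(-60,-14),34),("tile rear R",(-60,-72),34),("post",(-86,3),44),("tailcorner",(-90,65),50),("board",(-130,85),18)):
    w=np.array([*(O+R@np.array(j)),z,1]); v=(P@w)[:3]; th=np.arctan2(np.hypot(v[0],v[1]),v[2]); u=v[:2]/np.hypot(*v[:2])*th*c["fx"]+[c["cx"],c["cy"]]; print(nm,u.round(0))
E
```

```text
325.19226210127806 278.42062758578584 208.7807209108963 [[-0.115, 0.954, 0.277, 380.608], [0.993, 0.11, 0.033, 109.485], [0.001, 0.279, -0.96, 276.179], [0.0, 0.0, 0.0, 1.0]]
[457.3895219  117.96935306 124.35278521] [-76.41415864   1.76386828]
tile rear L [258. 237.]
tile rear R [188. 236.]
post [279. 209.]
tailcorner [363. 206.]
board [379. 149.]
```

View pics/w1.png

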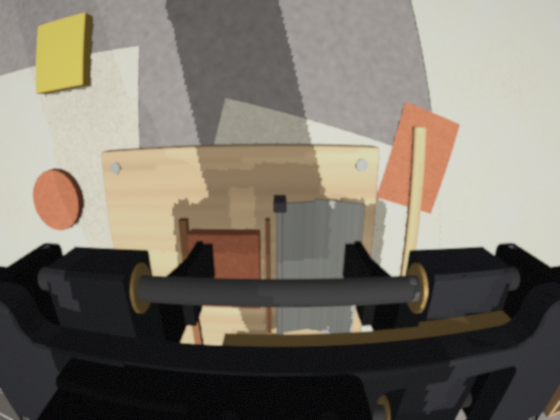

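The wrist view shows the tile's rear edge at row 231, columns 187–260, with the post at (280,203). Both sit about 5 px from where I predicted, so they agree with each other. I'll step back 2 mm, descend and press the tail.

Request:
play_rows(
  commands=[
    {"claw": 44,"tx": 0.2,"ty": 0,"tz": 2,"twist": 0},
    {"claw": 44,"tx": 0.2,"ty": 0,"tz": 4,"twist": 0},
    {"claw": 44,"tx": 0.2,"ty": 0,"tz": 5.5,"twist": 0},
    {"claw": 44,"tx": 0.2,"ty": 0,"tz": 6.5,"twist": 0},
    {"claw": 44,"tx": 0.2,"ty": 0,"tz": 7,"twist": 0},
    {"claw": 44,"tx": 0.2,"ty": 0,"tz": 7.4,"twist": 0},
    {"claw": 44,"tx": 0.2,"ty": 0,"tz": 7.8,"twist": 0},
    {"claw": 44,"tx": 0.2,"ty": 0,"tz": 8.2,"twist": 0},
    {"claw": 44,"tx": 0.2,"ty": 0,"tz": 8.5,"twist": 0},
    {"claw": 44,"tx": 0.2,"ty": 0,"tz": 8.8,"twist": 0},
    {"claw": 44,"tx": 0.2,"ty": 0,"tz": 8.8,"twist": 0},
    {"claw": 44,"tx": 0.2,"ty": 0,"tz": 8.8,"twist": 0},
    {"claw": 44,"tx": 0.2,"ty": 0,"tz": 8.8,"twist": 0},
  ],
)

```text
t: 4.18
tool_pos: [455.4, 116.0, 36.0]
eef_rot: [[-0.994, -0.114, 0.0], [-0.114, 0.994, -0.001], [-0.0, -0.001, -1.0]]
wrist_force: [-2.9, -8.2, 10.6]
width: 72.2
grip_force: 5.6
```

```bash
python3 - <<'E'
from h import *
c=ctrl.read_camera("scene"); p=c["pixels"]
cv2.imwrite("pics/s2.png",cv2.resize(p[170:320,225:425][:,:,::-1],None,fx=4,fy=4,interpolation=cv2.INTER_CUBIC))
s=ctrl.get_state(); print(s["tool_pos"],s["wrist_force"],s["ft_torque"])
E
```

```text
[455.40254773 115.94844869  36.04262187] [-2.3905507  -8.55298242 10.05145938] [-1.40878164  0.5659032   0.12618524]
```

View pics/s2.png

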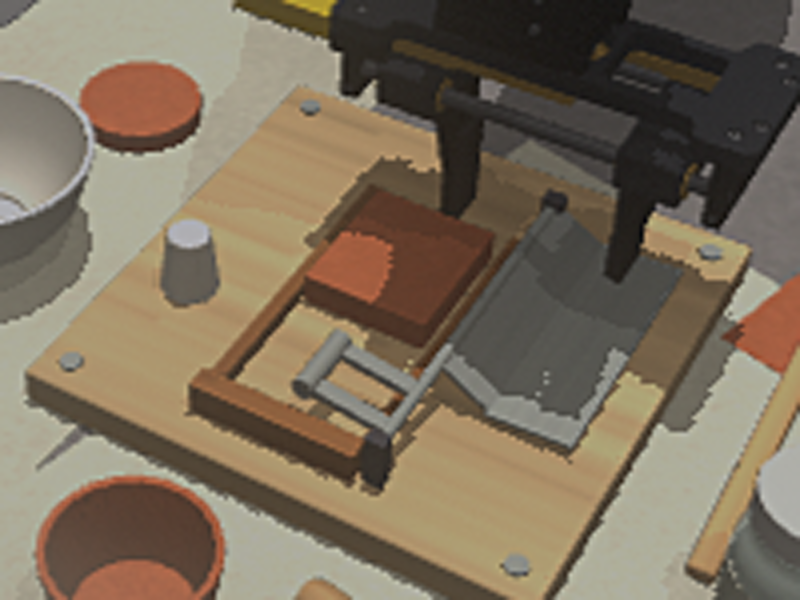

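The tail is pressed: about 10 N on the finger, TCP at 36 mm, so roughly 0.35 rad. The right finger stands clear behind the tile at crop (455,210), and the bar at (322,365) is raised. Now I push.

Request:
play_rows(
  commands=[
    {"claw": 44,"tx": -0.3,"ty": 0,"tz": 0,"twist": 0},
    {"claw": 44,"tx": -0.7,"ty": 0,"tz": 0,"twist": 0},
    {"claw": 44,"tx": -1.1,"ty": 0,"tz": 0,"twist": 0},
    {"claw": 44,"tx": -1.5,"ty": 0,"tz": 0,"twist": 0},
    {"claw": 44,"tx": -1.9,"ty": 0,"tz": 0,"twist": 0},
    {"claw": 44,"tx": -2.3,"ty": 0,"tz": 0,"twist": 0},
    {"claw": 44,"tx": -2.7,"ty": 0,"tz": 0,"twist": 0},
    {"claw": 44,"tx": -3.1,"ty": 0,"tz": 0,"twist": 0},
    {"claw": 44,"tx": -3.5,"ty": 0,"tz": 0,"twist": 0},
    {"claw": 44,"tx": -3.9,"ty": 0,"tz": 0,"twist": 0},
    {"claw": 44,"tx": -4.3,"ty": 0,"tz": 0,"twist": 0},
    {"claw": 44,"tx": -4.5,"ty": 0,"tz": 0,"twist": 0},
    {"claw": 44,"tx": -4.5,"ty": 0,"tz": 0,"twist": 0},
  ],
)

```text
t: 5.85
tool_pos: [498.8, 122.8, 35.5]
eef_rot: [[-0.993, -0.115, -0.002], [-0.115, 0.993, 0.0], [0.002, 0.0, -1.0]]
wrist_force: [-6.2, -1.2, 7.3]
width: 72.2
grip_force: 4.3
```

```bash
python3 - <<'E'
from h import *
c=ctrl.read_camera("scene"); p=c["pixels"]
cv2.imwrite("pics/s3.png",cv2.resize(p[170:320,225:425][:,:,::-1],None,fx=4,fy=4,interpolation=cv2.INTER_CUBIC))
s=ctrl.get_state(); print(s["tool_pos"],s["wrist_force"],s["ft_torque"])
E
```

```text
[498.85077704 122.7914712   35.56936743] [-5.93303714 -0.95356225  8.59251699] [0.05167301 1.40589967 0.20027864]
```

View pics/s3.png

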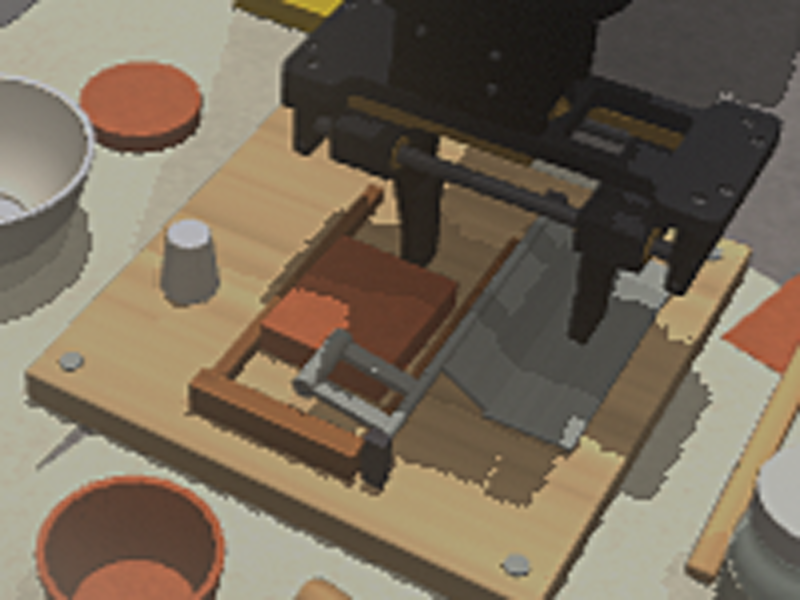

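The tile has moved square in the channel, and its front edge is just reaching the raised bar at about (340,345). I'll carry on 35 mm, then a little more to press against the stop.

Request:
play_rows(
  commands=[
    {"claw": 44,"tx": -0.3,"ty": 0,"tz": 0,"twist": 0},
    {"claw": 44,"tx": -0.6,"ty": 0,"tz": 0,"twist": 0},
    {"claw": 44,"tx": -1.0,"ty": 0,"tz": 0,"twist": 0},
    {"claw": 44,"tx": -1.4,"ty": 0,"tz": 0,"twist": 0},
    {"claw": 44,"tx": -1.8,"ty": 0,"tz": 0,"twist": 0},
    {"claw": 44,"tx": -2.2,"ty": 0,"tz": 0,"twist": 0},
    {"claw": 44,"tx": -2.5,"ty": 0,"tz": 0,"twist": 0},
    {"claw": 44,"tx": -2.8,"ty": 0,"tz": 0,"twist": 0},
    {"claw": 44,"tx": -3.0,"ty": 0,"tz": 0,"twist": 0},
    {"claw": 44,"tx": -3.1,"ty": 0,"tz": 0,"twist": 0},
    {"claw": 44,"tx": -3.1,"ty": 0,"tz": 0,"twist": 0},
  ],
)

```text
t: 7.28
tool_pos: [529.5, 126.3, 35.6]
eef_rot: [[-0.993, -0.115, -0.002], [-0.115, 0.993, 0.0], [0.002, 0.0, -1.0]]
wrist_force: [-5.8, -1.0, 9.3]
width: 72.1
grip_force: 4.4
```

Request:
play_rows(
  commands=[
    {"claw": 44,"tx": -0.1,"ty": 0,"tz": 0,"twist": 0},
    {"claw": 44,"tx": -0.2,"ty": 0,"tz": 0,"twist": 0},
    {"claw": 44,"tx": -0.3,"ty": 0,"tz": 0,"twist": 0},
    {"claw": 44,"tx": -0.4,"ty": 0,"tz": 0,"twist": 0},
    {"claw": 44,"tx": -0.5,"ty": 0,"tz": 0,"twist": 0},
    {"claw": 44,"tx": -0.5,"ty": 0,"tz": 0,"twist": 0},
  ],
)

```text
t: 8.02
tool_pos: [531.9, 126.5, 35.2]
eef_rot: [[-0.993, -0.115, -0.008], [-0.115, 0.993, -0.001], [0.008, 0.0, -1.0]]
wrist_force: [-18.9, -2.7, 19.3]
width: 72.0
grip_force: 10.9
```

```bash
python3 - <<'E'
from h import *
c=ctrl.read_camera("scene"); p=c["pixels"]
cv2.imwrite("pics/s4.png",cv2.resize(p[220:310,255:395][:,:,::-1],None,fx=5.7,fy=5.7,interpolation=cv2.INTER_CUBIC))
E
```

```text
(no output)
```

View pics/s4.png

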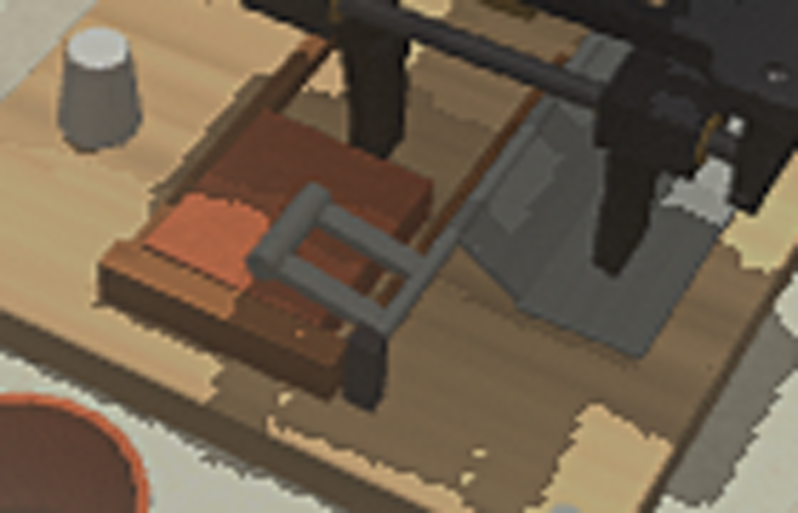

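The tile's front edge lies flush along the stop, about (130,240) to (340,325), with the bar raised over it. I'll back off the tile with the tail still held, then lift.

Request:
play_rows(
  commands=[
    {"claw": 44,"tx": 0.2,"ty": 0,"tz": 0,"twist": 0},
    {"claw": 44,"tx": 0.5,"ty": 0,"tz": 0,"twist": 0},
    {"claw": 44,"tx": 0.8,"ty": 0,"tz": 0,"twist": 0},
    {"claw": 44,"tx": 1.1,"ty": 0,"tz": 0,"twist": 0},
    {"claw": 44,"tx": 1.1,"ty": 0,"tz": -0.2,"twist": 0},
    {"claw": 44,"tx": 1.1,"ty": 0,"tz": -0.5,"twist": 0},
    {"claw": 44,"tx": 1.1,"ty": 0,"tz": -0.8,"twist": 0},
    {"claw": 44,"tx": 1.1,"ty": 0,"tz": -1.2,"twist": 0},
    {"claw": 44,"tx": 1.1,"ty": 0,"tz": -2,"twist": 0},
    {"claw": 44,"tx": 1.1,"ty": 0,"tz": -4,"twist": 0},
    {"claw": 44,"tx": 1.1,"ty": 0,"tz": -7,"twist": 0},
    {"claw": 44,"tx": 1.1,"ty": 0,"tz": -11,"twist": 0},
    {"claw": 44,"tx": 1.1,"ty": 0,"tz": -15,"twist": 0},
    {"claw": 44,"tx": 1.1,"ty": 0,"tz": -16,"twist": 0},
    {"claw": 44,"tx": 1.1,"ty": 0,"tz": -16,"twist": 0},
  ],
)

```text
t: 9.95
tool_pos: [524.5, 125.6, 195.8]
eef_rot: [[-0.993, -0.115, 0.001], [-0.115, 0.993, 0.0], [-0.001, 0.0, -1.0]]
wrist_force: [-0.6, -0.1, -0.3]
width: 72.1
grip_force: 0.0
```

```bash
python3 - <<'E'
from h import *
c=ctrl.read_camera("scene"); p=c["pixels"]
cv2.imwrite("pics/s5.png",cv2.resize(p[220:310,255:395][:,:,::-1],None,fx=5.7,fy=5.7,interpolation=cv2.INTER_CUBIC))
s=ctrl.get_state(); print(s["tool_pos"],s["wrist_force"])
E
```

```text
[524.04839813 125.51261084 194.80675675] [ 0.15898911  0.57954794 -0.08233041]
```

View pics/s5.png

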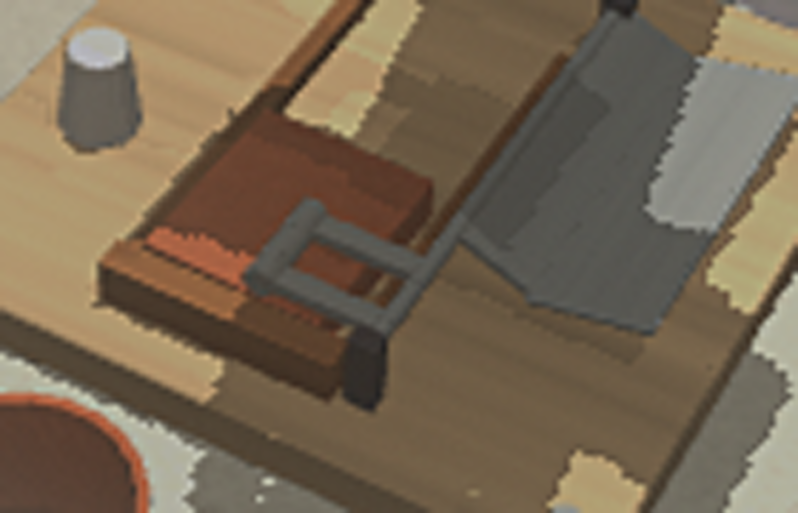

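The bar has dropped onto the tile, at about (285,240), with the tail half raised. The tile is still flush against the stop and the hand is clear.

```bash
python3 -c "
from cell import ctrl
print(ctrl.close_job())"
```

```text
the job is handed in; nothing more can be done
None
```

The tile is home against the end stop, the clip has closed on it, and the hand is clear; I handed the job in at about 10 s, and no verdict came back.

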